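# Hold a field probe in the middle of a coil

## Task

Take the field probe out of its stand and lower its stem into the bore of the taller of the two coils until the tip is at mid-height of that coil (the black ring on the stem is then level with the coil's mouth). The probe must never touch either coil: keep the stem upright, centred in the bore and still for at least two seconds while the reading settles, and finish while still holding it there. Leave the other coil alone, and the multimeter, the solder spool and the dropper bottle where they are.

Things in the scene. Friction and masses are not known exactly. Their poses are not given: they have to be found in the camera images.
- probe: Field probe, about 80 g, upright in the stand at the start. Origin at the stem's tip, z up the stem. Steel stem 8 mm in diameter, 95 mm long; 2.5 mm black ring centred 42 mm above the tip; round collar 30 mm in diameter, 95 to 99 mm above the tip, that rests on the stand's top; grey handle, square 22 x 22 mm, faces square to body x and y, 99 to 164 mm above the tip.
- probe_tip (a point): Tip of the probe's stem (the body's origin).
- probe_handle (a point): Middle of the grip on the handle's axis, 137 mm above the tip.
- stand: Probe stand, fixed: aluminium foot 80 x 80 x 10 mm, two posts, top plate 44 (x) x 70 (y) mm, its top 110 mm above the worktop, with a central 14 mm through hole. Origin on the worktop under the hole. In it the probe's tip stands 15 mm above the worktop; draw the stem straight up by 95 mm to leave the hole.
- tall_coil: The taller of two upright copper coils, fixed, 92 mm high; flanges 66 mm in diameter, base plate 100 (x) x 76 (y) x 8 mm, two small terminal posts on the plate at its -x side. Bore upright, 22 mm in diameter, open at the top, 84 mm deep, closed below. Origin on the worktop under the bore's axis, z up.
- tall_coil_mouth (a point): Centre of the tall coil's bore mouth, 92 mm above the worktop.
- tall_coil_middle (a point): Point on the bore's axis at mid-height of the tall coil, 50 mm above the worktop and 42 mm below its mouth: where the probe's tip belongs.
- short_coil: The shorter coil, fixed, of the same kind but only 58 mm high; not to be touched. Origin on the worktop under its bore's axis. The two coils may stand in either order.
- meter: Red pocket multimeter lying on its back, 152 (x) x 80 (y) x 48 mm, a bystander. Origin at the centre of its underside.
- spool: Spool of solder wire standing on its flange, 55 mm in diameter, 38 mm high, a bystander. Origin at the centre of its underside.
- dropper: Small dropper bottle, 35 mm in diameter, 94 mm high, a bystander. Origin at the centre of its underside.

How it is judged:
By the outcome, as a careful person would: the job done as asked, in the order asked, and still so for the second after the job is handed in, while the arm keeps its last pose, push and grip.
It also fails if it takes over 48 s, if anything falls off the work surface, if the arm or the gripper's body presses on something with over 40 N, if the wrist force passes 120 N, or if a joint passes its speed limit or range.

## Robot

A 7-joint arm with a two-finger parallel gripper is mounted at the origin on a cart in front of the work surface, level with it; the furniture and walls round the work are solid. World frame = base frame: x ahead of the robot, y to its left, z up, the work surface at z = 0. Lengths are in m, angles in rad, forces in N, time in s.
With the tool pointing down it reaches from about 0.4 to 0.85 m from the base axis. Payload 4.5 kg.
Tool frame: the origin (TCP) lies at the very end of the fingers, on their centre line; the grasp point (between the pads) lies 19 mm behind it (r.grip_depth is the z of the grasp point in the tool frame, in m); z points along the fingers, y is the line along which they close (so a half turn about z gives the same grasp; the last joint's range is limited). The gripper opens to 88 mm and grips with 3 to 60 N. Pads are 18 mm wide; open, the fingers measure 123 mm over their backs; the gripper's body (75 mm by 187 mm) begins 45 mm behind the grasp point.
Start: joints at [1.206, 0.689, -0.195, 1.565, 0.157, 0.902, -0.215], TCP at [0.243, -0.576, 0.239] pointing down, gripper open.
Joint ranges: [-3.01, 3.01], [-0.46, 2.08], [-1.47, 1.51], [0.13, 2.56], [-1, 4.14], [0.04, 2.09], [-2.66, 2.66]. Speed limits (rad/s): [2.57, 2.57, 3.14, 3.14, 3.14, 3.14, 3.14].

## Interface

Orientations are given as a unit quaternion [x, y, z, w].
In Python, from plant import r gives the robot as it stands.
- The arm moves only by the shell command python3 steer.py [FORCE], which reads ROWS from standard input. ROWS is one flat JSON list of numbers that holds 1 to 10 rows one after another, with no inner brackets; each row has 7 numbers: the opening from 0.0 (shut) to 1.0 (fully open), then dx, dy, dz in shares of 0.6 m (1.0 is 0.6 m), then a rotation vector rx, ry, rz in normalised numbers (1 is pi/2 rad); each row is the pose to reach, as a shift and turn from the pose commanded when the command began, along the tool's axes at that moment; what a row does not reach only later rows make up. A row lasts 1/10 s, in which the tool goes at most 0.05 m and 0.15 rad, less where a joint would pass 70% of its speed; a pose out of reach is approached as far as the arm can. The fingers move at their own pace and stop on an object; FORCE is the grip in N (left out, the last holds). Time passes only in rows, so rows that do not move let the fingers close. It prints the time, the measured TCP pose, the force, the opening and the grip force at its end. Input that does not fit is refused with a message, and nothing moves.
- r.get_state(): the state, without advancing time (a new reading comes with each control period).
- r.snapshot(name): name is "side" or "top" or "wrist"; returns the picture (400x640x3 uint8, red, green, blue); there is no depth.
- r.camera_params(name): a dict with "fx", "fy", "cx", "cy" (pixels), "k1" (the pictures are not rectified: a ray, as slopes to the right and down, at radius r is drawn at 1 + k1 r^2 times it, then the intrinsics apply), "rvec" (rotation vector, rad) and "tvec" (3), from world to camera coordinates, as OpenCV has them. Camera axes: x right, y down, z forward; pixel columns grow to the right and rows downward; lengths in m; the calibration is good to about 2 mm. A picture is of the moment at which its call begins: read the wrist's pose just before it. camera_params takes no time and is no camera call; for the wrist camera it gives the pose at the moment of the call.
- r.finish_job(): hands the job in; it is judged then, once.
The state is a dict: "clock": time; "q": joint angles; "qd": joint speeds; "joint_torque": joint torques, N m; "tool_pos": TCP position; "eef_rot": TCP orientation; "contact_force": force on the tool from outside, world axes, zero at the start; "moment": the same for the moment, N m; "opening": opening from 0.0 (shut) to 1.0 (fully open); "finger_force": force on a finger pad.
Only numpy, scipy, OpenCV 4.12 (cv2) and the standard library are available. Lean on these libraries where they do the work, as an engineer would, in place of code of your own. Each camera call takes 0.05 s, during which the arm holds its last target. There are 200 camera calls.

## Working session

There is one attempt and no reset: what is moved stays moved. The work goes in short steps, Python scripts to look and compute and a shell command to move; the robot and the scene stay as the last step left them, time stands still between calls to the robot, and variables do not carry over. Pictures are saved under pics/ and viewed, at most 12 in all, crops included, and the job is handed in when it is done.

```bash
ls; mkdir -p pics
python3 - <<'E'
from plant import r
import cv2
s=r.get_state();print(s)
for n in("side","top"):
    cv2.imwrite(f"pics/{n}0.png",r.snapshot(n)[:,:,::-1]);print(n,r.camera_params(n))
print(r.camera_params("wrist"),r.grip_depth)
E
```

```text
pics
plant.py
steer.py
{'clock': 0.0, 'q': array([ 1.20577219,  0.68998832, -0.19450679,  1.56633165,  0.15730513,
        0.90251076, -0.21511121]), 'qd': array([-0.00195048,  0.00045925, -0.00153595, -0.00155808, -0.00072806,
       -0.00112158,  0.00216886]), 'joint_torque': array([-9.88164829e-04, -5.27563477e+01, -1.26710795e+00, -1.53428382e+01,
       -5.26009791e-02,  6.66146341e-03,  1.90318465e-04]), 'tool_pos': array([ 0.24241266, -0.57538822,  0.23791046]), 'eef_rot': array([ 9.80175930e-01,  1.98126965e-01, -2.52615046e-04, -8.87868637e-04]), 'contact_force': array([-0.84915007,  0.5163596 , -0.13664941]), 'moment': array([-0.03119631, -0.0185007 ,  0.00964419]), 'finger_force': 0.0, 'opening': 0.9999301265617473}
side {'fx': 418.90945217462894, 'fy': 418.90945217462894, 'cx': 315.35399295220043, 'cy': 199.71491765777708, 'k1': -0.09237535373094542, 'rvec': array([ 0.42735281, -2.35498001,  1.6665153 ]), 'tvec': array([0.5234493 , 0.19628398, 1.04910634])}
top {'fx': 473.7042405256687, 'fy': 473.7042405256687, 'cx': 311.973606376974, 'cy': 197.3829026851682, 'k1': -0.1011153530589677, 'rvec': array([ 2.18482591, -2.16580838,  0.05612987]), 'tvec': array([-0.00304787,  0.56863058,  1.32114046])}
{'fx': 323.82762903058614, 'fy': 323.82762903058614, 'cx': 317.12555299562445, 'cy': 198.2305935902253, 'k1': -0.0008141651741865943, 'rvec': array([-2.38939245,  1.58539473,  0.25522959]), 'tvec': array([-0.62470187, -0.04268992,  0.39112014])} -0.0187
```

View pics/side0.png

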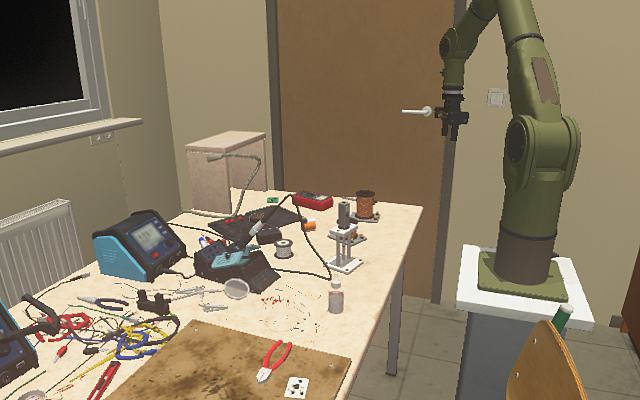

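View pics/top0.png

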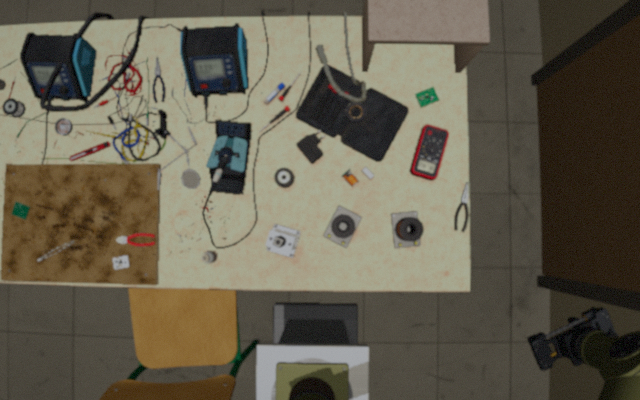

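The side view shows the probe in its stand at (345,235) with the tall coil behind it at (366,205) and the short one half hidden. The top view shows the stand at (283,240), the coils at (343,225) and (408,229), and the meter, spool and dropper further off. Next I'll get rough positions.

```bash
cat > h.py <<'E'
import numpy as np, cv2
from plant import r
def cam(n,P=None):
    P=P or r.camera_params(n)
    K=np.array([[P['fx'],0,P['cx']],[0,P['fy'],P['cy']],[0,0,1.]]);D=np.array([P['k1'],0,0,0.])
    return K,D,np.asarray(P['rvec'],float),np.asarray(P['tvec'],float)
def ray(n,uv,P=None):
    K,D,rv,t=cam(n,P);R=cv2.Rodrigues(rv)[0]
    p=cv2.undistortPoints(np.array([[uv]],float),K,D)[0,0]
    return -R.T@t, R.T@np.r_[p,1]
def onz(n,uv,z,P=None):
    c,d=ray(n,uv,P);return c+d*(z-c[2])/d[2]
def proj(n,X,P=None):
    K,D,rv,t=cam(n,P);return cv2.projectPoints(np.array(X,float).reshape(-1,1,3),rv,t,K,D)[0][:,0]
def tri(rays):
    A=np.zeros((3,3));b=np.zeros(3)
    for c,d in rays:
        d=d/np.linalg.norm(d);M=np.eye(3)-np.outer(d,d);A+=M;b+=M@c
    X=np.linalg.solve(A,b)
    return X,[np.linalg.norm(np.cross(X-c,d/np.linalg.norm(d))) for c,d in rays]
E
python3 - <<'E'
from h import *
for k,uv,z in(("probe top",(281,241),.179),("coilA",(343,225),.075),("coilB",(408,229),.092),("meter",(430,152),.048),("spool",(285,177),.038),("drop",(210,257),.094),("tablecorner",(470,290),0)):
    print(k,onz("top",uv,z).round(3))
print(tri([ray("top",(408,229)),ray("side",(366,192))]),tri([ray("top",(281,240)),ray("side",(344,201))]))
a=cv2.resize(cv2.imread("pics/side0.png")[180:290,310:400],None,fx=5,fy=5,interpolation=2)
b=cv2.resize(cv2.imread("pics/top0.png")[195:265,260:435],None,fx=2,fy=2)
cv2.imwrite("pics/c0.png",a)
E
```

```text
probe top [0.448 0.075 0.179]
coilA [ 0.491 -0.084  0.075]
coilB [ 0.481 -0.257  0.092]
meter [ 0.697 -0.328  0.048]
spool [0.624 0.078 0.038]
drop [0.401 0.272 0.094]
tablecorner [ 0.308 -0.452  0.   ]
(array([ 0.47879196, -0.25642986,  0.09661497]), [np.float64(0.0022177825534994986), np.float64(0.002217782553499583)]) (array([0.45039085, 0.07474562, 0.17858679]), [np.float64(3.576263141372715e-05), np.float64(3.576263141365776e-05)])
```

View pics/c0.png

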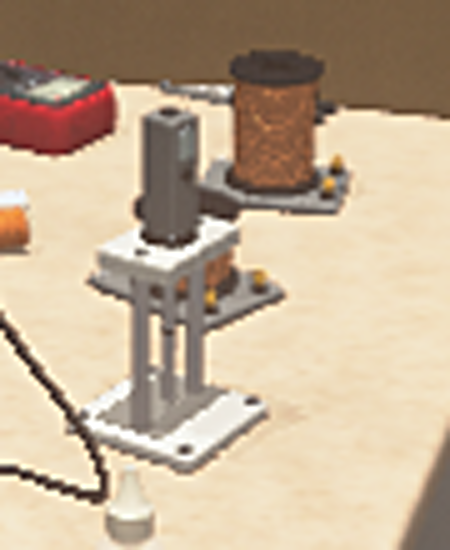

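The crop shows the tall coil's mouth at about side (365,192) and the handle top at (343,202). That makes coil B, near (0.48,-0.257), the tall one, with the short coil behind the stand. Next: the wrist camera's geometry and the tool-frame distances.

```bash
cat >> h.py <<'E'
from scipy.spatial.transform import Rotation as Ro
def tf(goal,yaw=None):
    "shift and turn in tool axes to TCP goal, tool down with tool-x heading yaw"
    s=r.get_state();R=Ro.from_quat(s['eef_rot'])
    d=R.inv().apply(np.array(goal)-s['tool_pos'])
    x=R.apply([1,0,0]);y0=np.arctan2(x[1],x[0])
    G=Ro.from_euler('z',y0 if yaw is None else yaw)*Ro.from_euler('x',np.pi)
    return d.round(4),(R.inv()*G).as_rotvec().round(4),'yaw now',round(y0,4),'tilt',np.degrees(np.arccos(-R.as_matrix()[2,2])).round(2)
E
python3 - <<'E'
from h import *
s=r.get_state();R=Ro.from_quat(s['eef_rot']);K,D,rv,t=cam('wrist');C=cv2.Rodrigues(rv)[0]
print('cam in tool',R.inv().apply(-C.T@t-s['tool_pos']).round(3),'axes(tool)',(R.as_matrix().T@C.T).round(2))
print(tf([.44,-.24,.33],0))
E
```

```text
cam in tool [ 0.081  0.001 -0.146] axes(tool) [[ 0.   -0.95 -0.31]
 [ 1.    0.    0.  ]
 [-0.   -0.31  0.95]]
(array([ 0.3123, -0.2325, -0.0916]), array([-0.0016,  0.0004,  0.3988]), 'yaw now', np.float64(0.3988), 'tilt', np.float64(0.09))
```

Units first: shifts go in shares of 0.6 m and turns go in shares of pi/2 rad. So 0.312 m is 0.52, -0.2325 m is -0.3875, 0.4 rad is 0.2546.

```bash
echo '[1,0.0667,-0.05,-0.02,0,0,0.0637,1,0.1333,-0.1,-0.04,0,0,0.1273,1,0.2,-0.15,-0.06,0,0,0.191,1,0.2667,-0.2,-0.08,0,0,0.2546,1,0.3333,-0.25,-0.1,0,0,0.2546,1,0.4,-0.3,-0.12,0,0,0.2546,1,0.4667,-0.35,-0.14,0,0,0.2546,1,0.52,-0.3875,-0.1533,0,0,0.2546,1,0.52,-0.3875,-0.1533,0,0,0.2546,1,0.52,-0.3875,-0.1533,0,0,0.2546]' | python3 steer.py
python3 - <<'E'
from h import *
import pickle
P=r.camera_params('wrist');im=r.snapshot('wrist');cv2.imwrite('pics/w1.png',im[:,:,::-1]);pickle.dump(P,open('P1.pkl','wb'))
print(proj('wrist',[.48,-.257,.092],P),tf([.44,.07,.33],0))
E
```

```text
clock: 1.1
tool_pos: [0.4404, -0.2394, 0.3307]
eef_rot: [1.0, 0.001, -0.0, 0.0]
contact_force: [-0.9, -0.7, 0.2]
opening: 1.002
finger_force: 0.0
[[331.91139762 129.90766901]] (array([ 3.000e-04, -3.109e-01,  2.000e-04]), array([ 0.0005,  0.0012, -0.0011]), 'yaw now', np.float64(-0.0011), 'tilt', np.float64(0.07))
```

View pics/w1.png

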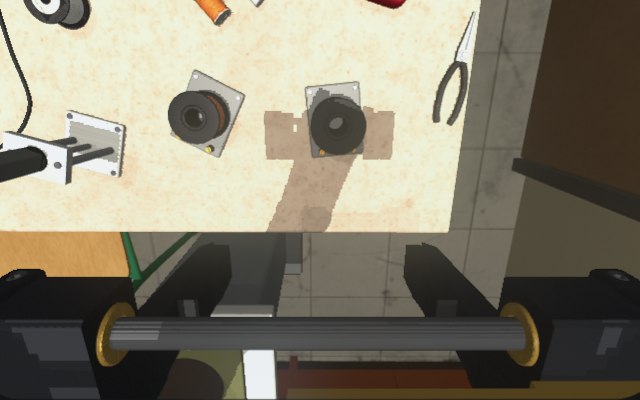

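The view shows the tall coil's mouth at about (338,124), close to the predicted position. The short coil is at (192,117) and the stand is at lower left. Moving sideways for a second view, then on to the probe.

To row units: -0.1 m is -0.1667, -0.05 m is -0.0833.

```bash
echo '[1,0,-0.0833,0,0,0,0,1,0,-0.1667,0,0,0,0,1,0,-0.1667,0,0,0,0,1,0,-0.1667,0,0,0,0,1,0,-0.1667,0,0,0,0]' | python3 steer.py
cat >> h.py <<'E'
import pickle
def shot(n):
    P=r.camera_params('wrist');im=r.snapshot('wrist');cv2.imwrite(f'pics/{n}.png',im[:,:,::-1]);pickle.dump(P,open(f'{n}.pkl','wb'))
E
mv(){ :; }; mv P1.pkl; /bin/mv P1.pkl w1.pkl
python3 -c "from h import *;shot('w2')"
echo '[1,0,-0.0833,0,0,0,0,1,0,-0.1667,0,0,0,0,1,0,-0.25,0,0,0,0,1,0,-0.3333,0,0,0,0,1,0,-0.3333,0,0,0,0,1,0,-0.3333,0,0,0,0]' | python3 steer.py
python3 - <<'E'
from h import *
shot('w3')
ims=[]
for n in('w1','w2'):
    P=pickle.load(open(n+'.pkl','rb'));u=proj('wrist',[.48,-.257,.092],P)[0].astype(int)
    im=cv2.imread(f'pics/{n}.png');c=im[max(u[1]-50,0):u[1]+60,u[0]-60:u[0]+60];print(n,u)
    ims.append(cv2.resize(c,(360,330),interpolation=2))
cv2.imwrite('pics/c2.png',cv2.resize(np.hstack(ims),(720,330)))
E
```

```text
clock: 1.65
tool_pos: [0.4394, -0.143, 0.3305]
eef_rot: [1.0, -0.003, -0.0, 0.001]
contact_force: [-0.8, -0.5, -0.5]
opening: 0.999
finger_force: 0.0
clock: 2.3
tool_pos: [0.4406, 0.059, 0.3305]
eef_rot: [1.0, -0.0, -0.0, 0.0]
contact_force: [-0.8, -0.3, -0.1]
opening: 0.997
finger_force: 0.0
w1 [331 129]
w2 [414 128]
```

View pics/c2.png

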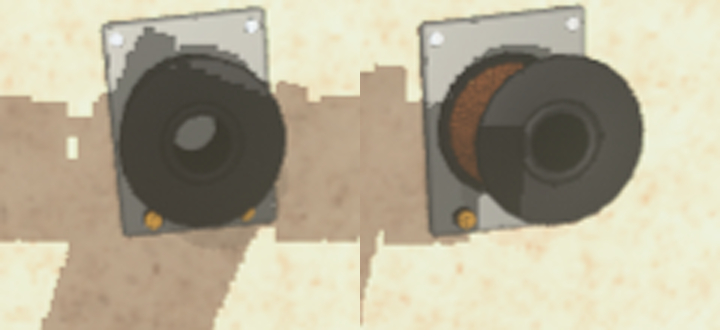

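View pics/w3.png

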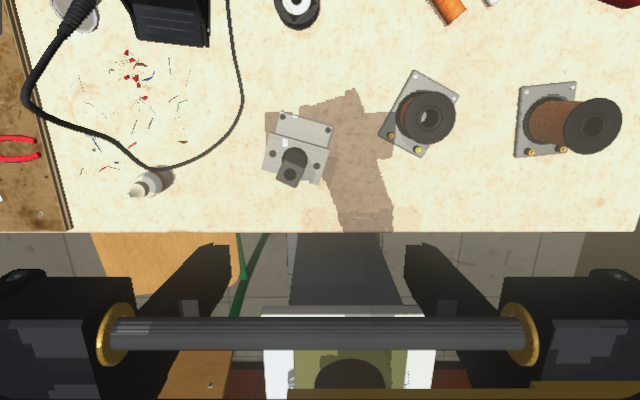

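w1 and w2 show the tall coil's mouth centred near (339,126) and (421,124). In w3 it is near (592,126), with the handle top at about (291,173). Next: Hough circles for the mouth in all three views, plus segmentation of the handle top.

Run:
```python
from h import *
rf=[];rb=[]
for n in('w1','w2','w3'):
    P=pickle.load(open(n+'.pkl','rb'));u=proj('wrist',[.48,-.247,.092],P)[0].astype(int)
    g=cv2.imread(f'pics/{n}.png',0);x0,y0=u[0]-45,max(u[1]-45,0);c=g[y0:u[1]+45,x0:u[0]+45]
    c=cv2.GaussianBlur(cv2.resize(c,None,fx=6,fy=6,interpolation=2),(0,0),2)
    for nm,a,b,L,th in(('flange',140,200,rf,60),('bore',40,75,rb,40)):
        H=cv2.HoughCircles(c,cv2.HOUGH_GRADIENT,1.5,400,param1=th,param2=12,minRadius=a,maxRadius=b)
        if H is None: print(n,nm,None);continue
        h=H[0,0]/6;uv=h[:2]-.417+[x0,y0];L.append(ray('wrist',uv,P));print(n,nm,uv.round(1),h[2].round(2),onz('wrist',uv,.092,P).round(4))
for L in(rf,rb):
    print(tri(L))
im=cv2.imread('pics/w3.png')[95:200,250:345]
cv2.imwrite('pics/c3.png',cv2.resize(im,None,fx=5.5,fy=5.5,interpolation=cv2.INTER_NEAREST))
```

```text
w1 flange [336.7 125.5] 29.03 [ 0.4851 -0.2625  0.092 ]
w1 bore [338.2 126.7] 9.47 [ 0.4837 -0.2643  0.092 ]
w2 flange [417.2 121.7] 30.68 [ 0.4876 -0.26    0.092 ]
w2 bore [385.5  95.5] 12.07 [ 0.5168 -0.2214  0.092 ]
w3 flange [588.5 118. ] 33.18 [ 0.4936 -0.2553  0.092 ]
w3 bore [606.7 111. ] 11.74 [ 0.5014 -0.2743  0.092 ]
(array([ 0.48802162, -0.26272523,  0.08343568]), [np.float64(0.003723608620243624), np.float64(0.0011984022871537783), np.float64(0.004895195255188655)])
(array([ 0.50264582, -0.23995925,  0.12649388]), [np.float64(0.02686228066793843), np.float64(0.028936228240063554), np.float64(0.0034680480858662014)])
```

View pics/c3.png

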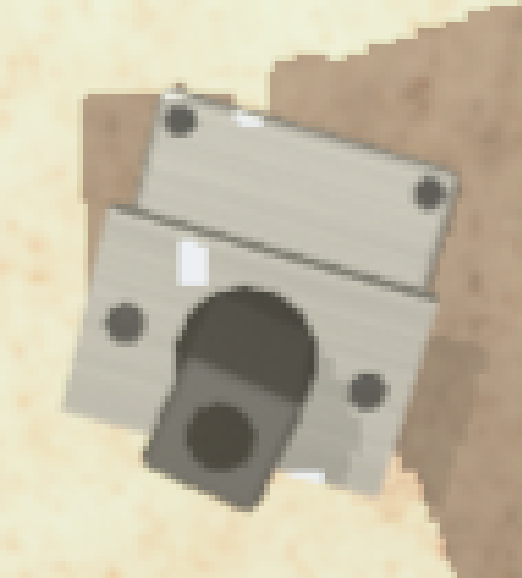

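The crop shows the handle's top face as a square with corners at crop (185,360), (300,405), (255,510), (145,460) and a round dimple at (220,437). The stand's plate screws are at (125,323) and (367,390). Turning these into points.

Run:
```python
from h import *
P={n:pickle.load(open(n+'.pkl','rb')) for n in('w1','w2','w3')}
f=lambda x,y:(250+x/5.5-.5,95+y/5.5-.5)
q=[onz('wrist',f(*c),.179,P['w3']) for c in((185,360),(300,405),(255,510),(145,460))]
for i in range(4):
    d=q[(i+1)%4]-q[i];print('edge',np.linalg.norm(d).round(4),np.degrees(np.arctan2(d[1],d[0])).round(1))
print('top centre',np.mean(q,0).round(4),onz('wrist',f(220,437),.179,P['w3']).round(4))
s=[onz('wrist',f(*c),.11,P['w3']) for c in((125,323),(367,390))];d=s[1]-s[0]
print('plate',np.mean(s,0).round(4),np.linalg.norm(d).round(4),np.degrees(np.arctan2(d[1],d[0])).round(1))
print('dropper-ish tri',tri([ray('wrist',f(220,437),P['w3']),ray('top',(281,240.5)),ray('side',(343,202))]))
print('coil man',tri([ray('wrist',(338.7-.3,125.9),P['w1']),ray('wrist',(420.5,124.5),P['w2'])]))
# flange ellipse by grey mask
for n,uv in(('w1',(338,126)),('w2',(421,124)),('w3',(592,126))):
    im=cv2.imread(f'pics/{n}.png');hsv=cv2.cvtColor(im,cv2.COLOR_BGR2HSV)
    for v in(48,60,75,90,110):
        m=((hsv[...,2]<v)).astype(np.uint8)
        m=cv2.morphologyEx(m,cv2.MORPH_CLOSE,np.ones((3,3)));m=cv2.morphologyEx(m,cv2.MORPH_OPEN,cv2.getStructuringElement(2,(7,7)))
        k,l,st,ce=cv2.connectedComponentsWithStats(m);i=l[uv[1],uv[0]]
        if i: 
            c=max(cv2.findContours((l==i).astype(np.uint8),0,1)[0],key=len)
            e=cv2.fitEllipse(c) if len(c)>5 else None;print(n,v,st[i],np.round(e[0],1),np.round(e[1],1))
```

```text
edge 0.0209 -111.9
edge 0.0203 156.6
edge 0.0208 64.4
edge 0.019 -23.2
top centre [0.4493 0.0843 0.179 ] [0.4488 0.0845 0.179 ]
plate [0.449  0.0845 0.11  ] 0.0521 -105.8
dropper-ish tri (array([0.44969627, 0.07997508, 0.17792483]), [np.float64(0.004731899656710144), np.float64(0.005187840359389152), np.float64(0.0016306004199061871)])
coil man (array([ 0.48434085, -0.26458976,  0.09032945]), [np.float64(0.00010859147043196612), np.float64(0.00010859147043209431)])
w1 110 [ 309   97   57   59 2715] [337.4 126.3] [56.1 60.2]
w2 75 [393 112  37  35 730] [409.2 128.3] [24.4 41.1]
w2 90 [ 390   96   58   56 2390] [419.5 124.1] [51.  59.1]
w2 110 [ 376   95   72   58 2840] [415.2 123.7] [54.3 67.3]
w3 75 [ 565   98   57   44 1685] [591.9 119.1] [37.4 56.9]
w3 90 [ 563   98   59   56 2492] [591.7 125.4] [48.7 63. ]
w3 110 [ 523   98   99   56 3273] [577.8 125.2] [52.6 98.8]
```

The top-view values differ by 8–9 mm from the wrist ones, so I'll project the wrist results into the top and side pictures to see which are right.

Run:
```python
from h import *
a=[]
X=[[.449,.0845,.179],[.449,.0845,.11],[.4843,-.2646,.092]]
for n,(x0,y0,w,h) in(('top',(255,195,180,70)),('side',(310,180,90,80))):
    im=r.snapshot(n)[:,:,::-1];c=cv2.resize(im[y0:y0+h,x0:x0+w],None,fx=4.4 if n=='top' else 3.6,fy=4.4 if n=='top' else 3.6,interpolation=2)
    k=4.4 if n=='top' else 3.6
    for u in proj(n,X):
        print(n,u.round(1));p=((u-[x0,y0]+.5)*k).astype(int);cv2.drawMarker(c,tuple(int(v) for v in p),(0,0,255),0,12,1)
    a.append(cv2.copyMakeBorder(c,0,0,0,800-c.shape[1],0))
cv2.imwrite('pics/c4.png',np.vstack(a)[:600])
```

```text
top [277.1 240.5]
top [279.5 240. ]
top [410.9 227.8]
side [343.4 202.1]
side [343.2 227. ]
side [364.3 192.4]
```

View pics/c4.png

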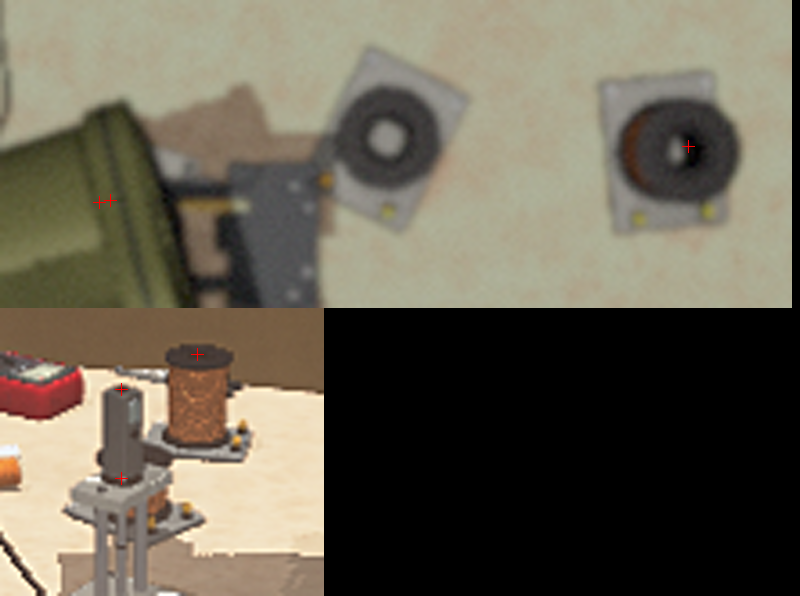

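The side view agrees: the marks sit on the handle top and the coil mouth. The top view is 1–2 px off at the coil, and the arm hides the probe there. I'll go above the handle and check from a second wrist pose.

```bash
python3 -c "
from h import *
print(tf([.449,.0845,.26],-.41))"
```

```text
(array([ 0.0084, -0.0277,  0.0705]), array([1.200e-03, 1.000e-04, 4.042e-01]), 'yaw now', np.float64(-0.0058), 'tilt', np.float64(0.07))
```

To row units: 0.07 m is 0.1167, 0.05 m is 0.0833, 0.405 rad is 0.2578.

```bash
echo '[1,0.0067,-0.0233,0.0333,0,0,0.0891,1,0.0142,-0.0458,0.0833,0,0,0.1783,1,0.0142,-0.0458,0.1167,0,0,0.2578,1,0.0142,-0.0458,0.1167,0,0,0.2578,1,0.0142,-0.0458,0.1167,0,0,0.2578,1,0.0142,-0.0458,0.1167,0,0,0.2578]' | python3 steer.py
python3 - <<'E'
from h import *
shot('w4');P=pickle.load(open('w4.pkl','rb'))
u=proj('wrist',[.449,.0845,.179],P)[0];print(u);x0,y0=int(u[0])-60,int(u[1])-80;print(x0,y0,tf([.449,.0845,.133],-.41))
cv2.imwrite('pics/c5.png',cv2.resize(cv2.imread('pics/w4.png')[y0:y0+120,x0:x0+120],None,fx=5,fy=5,interpolation=0))
E
```

```text
clock: 3.05
tool_pos: [0.4497, 0.0861, 0.2618]
eef_rot: [0.979, -0.202, 0.001, -0.0]
contact_force: [-0.3, 0.3, -0.2]
opening: 1.002
finger_force: 0.0
[319.18775079 207.05811702]
259 127 (array([-0.0002,  0.0021,  0.1288]), array([-0.0013, -0.002 ,  0.0037]), 'yaw now', np.float64(-0.4063), 'tilt', np.float64(0.14))
```

View pics/c5.png

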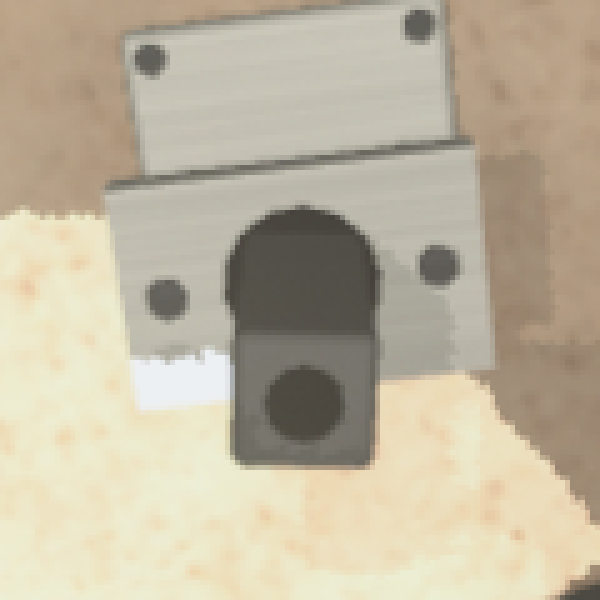

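The dimple is at (319.5,207.1) against a prediction of (319.2,207.1), and the handle faces are square to the fingers. The pose and height are confirmed, so I'll descend and grip.

To row units: 0.128 m is 0.2133, 0.11 m is 0.1833.

```bash
echo '[1,0,0.0017,0.05,0,0,0,1,0,0.0017,0.1,0,0,0,1,0,0.0017,0.15,0,0,0,1,0,0.0017,0.1833,0,0,0,1,0,0.0017,0.2133,0,0,0,1,0,0.0017,0.2133,0,0,0,1,0,0.0017,0.2133,0,0,0]' | python3 steer.py
echo '[0.6,0,0,0,0,0,0,0.4,0,0,0,0,0,0,0.3,0,0,0,0,0,0,0.2,0,0,0,0,0,0,0.1,0,0,0,0,0,0,0.1,0,0,0,0,0,0,0.1,0,0,0,0,0,0,0.1,0,0,0,0,0,0,0.1,0,0,0,0,0,0]' | python3 steer.py 25
```

```text
clock: 3.8
tool_pos: [0.4491, 0.0859, 0.1334]
eef_rot: [0.979, -0.202, 0.001, -0.0]
contact_force: [0.4, 0.3, -0.5]
opening: 1.0
finger_force: 0.0
clock: 4.7
tool_pos: [0.4484, 0.086, 0.1327]
eef_rot: [0.979, -0.202, -0.0, 0.0]
contact_force: [-0.8, 0.4, -1.3]
opening: 0.246
finger_force: 25.0
```

The opening corresponds to 21.7 mm, so the handle is gripped. Lifting straight up.

To row units: -0.14 m is -0.2333, -0.125 m is -0.2083.

```bash
echo '[0.1,0,0,-0.0133,0,0,0,0.1,0,0,-0.0333,0,0,0,0.1,0,0,-0.0583,0,0,0,0.1,0,0,-0.0833,0,0,0,0.1,0,0,-0.1083,0,0,0,0.1,0,0,-0.1333,0,0,0,0.1,0,0,-0.1583,0,0,0,0.1,0,0,-0.1833,0,0,0,0.1,0,0,-0.2083,0,0,0,0.1,0,0,-0.2333,0,0,0]' | python3 steer.py
echo '[0.1,0,0,-0.0167,0,0,0,0.1,0,0,-0.0167,0,0,0]' | python3 steer.py
python3 -c "
from h import *
print(tf([.4843,-.2646,.283],-.41),tf([.4843,-.2646,.283],-.1))"
```

```text
clock: 5.7
tool_pos: [0.448, 0.0859, 0.2738]
eef_rot: [0.979, -0.202, 0.0, 0.0]
contact_force: [-0.2, 0.2, -0.5]
opening: 0.248
finger_force: 25.0
clock: 5.9
tool_pos: [0.4491, 0.0862, 0.284]
eef_rot: [0.979, -0.202, 0.001, -0.001]
contact_force: [-0.1, -0.5, -0.2]
opening: 0.245
finger_force: 25.0
(array([0.171 , 0.3083, 0.0009]), array([-0.0017, -0.0023,  0.0037]), 'yaw now', np.float64(-0.4063), 'tilt', np.float64(0.16)) (array([0.171 , 0.3083, 0.0009]), array([-0.0014, -0.0025, -0.3063]), 'yaw now', np.float64(-0.4063), 'tilt', np.float64(0.16))
```

To row units: 0.308 m is 0.5133, 0.118 m is 0.1967.

```bash
echo '[0.1,0.0167,0.03,0,0,0,0,0.1,0.045,0.08,0,0,0,0,0.1,0.0767,0.1383,0,0,0,0,0.1,0.1083,0.1967,0,0,0,0,0.1,0.1417,0.255,0,0,0,0,0.1,0.1733,0.3133,0,0,0,0,0.1,0.205,0.3717,0,0,0,0,0.1,0.2383,0.43,0,0,0,0,0.1,0.2667,0.48,0,0,0,0,0.1,0.285,0.5133,0,0,0,0]' | python3 steer.py
echo '[0.1,0,0,0,0,0,0,0.1,0,0,0,0,0,0,0.1,0,0,0,0,0,0]' | python3 steer.py
python3 - <<'E'
from h import *
shot('w5');P=pickle.load(open('w5.pkl','rb'))
s=r.get_state();R=Ro.from_quat(s['eef_rot']);tip=s['tool_pos']+R.apply([0,0,.118])
print(s['tool_pos'],tip,'pred tip',proj('wrist',tip,P),'mouth',proj('wrist',[.4843,-.2646,.092],P),'side',proj('side',[tip,[.4843,-.2646,.092]]))
a=cv2.imread('pics/w5.png')[40:300,190:450];b=r.snapshot('side')[:,:,::-1][140:230,320:410]
cv2.imwrite('pics/c6.png',np.hstack([cv2.resize(a,(400,400),interpolation=2),cv2.resize(b,(400,400),interpolation=2)]))
E
```

```text
clock: 6.9
tool_pos: [0.4829, -0.2676, 0.2818]
eef_rot: [0.979, -0.203, -0.001, 0.001]
contact_force: [0.3, 0.5, -0.4]
opening: 0.248
finger_force: 25.0
clock: 7.2
tool_pos: [0.4837, -0.2627, 0.2823]
eef_rot: [0.98, -0.201, -0.001, -0.001]
contact_force: [0.0, -0.5, -0.9]
opening: 0.247
finger_force: 25.0
[ 0.48389124 -0.26263724  0.28243811] [ 0.48381353 -0.26249038  0.16443823] pred tip [[316.80765445 192.79103801]] mouth [[318.65016593 171.40493936]] side [[364.81835521 171.9773929 ]
 [364.34327637 192.4281065 ]]
```

View pics/c6.png

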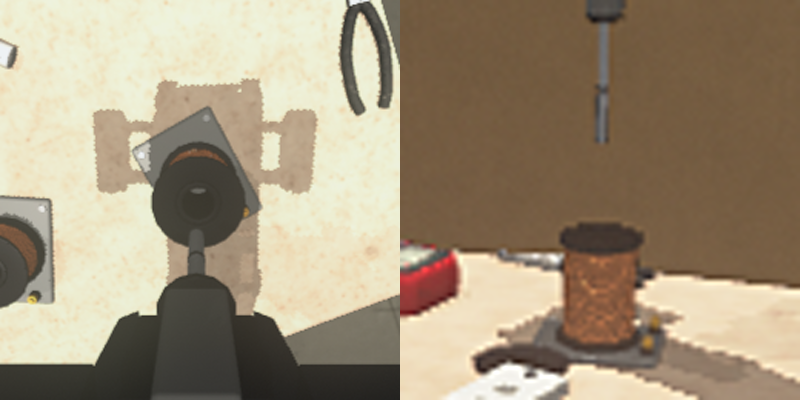

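The wrist view shows the bore at (318.7,172) and the tip at (317,192), both within 1 px of prediction. The side view agrees, with the tip at (365.2,172.2). Lowering until the tip is just above the mouth, then averaging pose readings.

To row units: 0.06 m is 0.1, 0.052 m is 0.0867.

```bash
echo '[0.1,0,0,0.0167,0,0,0,0.1,0,0,0.0417,0,0,0,0.1,0,0,0.0667,0,0,0,0.1,0,0,0.0867,0,0,0,0.1,0,0,0.1,0,0,0,0.1,0,0,0.1,0,0,0,0.1,0,0,0.1,0,0,0,0.1,0,0,0.1,0,0,0,0.1,0,0,0.1,0,0,0]' | python3 steer.py
python3 - <<'E'
from h import *
T=[]
for i in range(8):
    if i<1: shot('w6')
    else: r.snapshot('side')
    T.append(r.get_state()['tool_pos'])
print(np.mean(T,0),np.std(T,0),tf([.4843,-.2646,.168],-.41))
P=pickle.load(open('w6.pkl','rb'));t=np.mean(T,0);print(proj('wrist',t-[0,0,.118],P),proj('wrist',[.4843,-.2646,.092],P))
a=cv2.imread('pics/w6.png')[130:230,250:390]
cv2.imwrite('pics/c7.png',cv2.resize(a,None,fx=5,fy=5,interpolation=0))
E
```

```text
clock: 8.2
tool_pos: [0.4842, -0.2647, 0.2233]
eef_rot: [0.979, -0.202, 0.001, 0.0]
contact_force: [-0.1, 0.5, -0.4]
opening: 0.245
finger_force: 25.0
[ 0.48395715 -0.2645585   0.22298128] [9.36526952e-05 5.44917580e-05 1.62026745e-04] (array([ 0.0004, -0.0001,  0.0548]), array([ 0.    , -0.0001,  0.0038]), 'yaw now', np.float64(-0.4062), 'tilt', np.float64(0.01))
[[316.84661811 193.29547861]] [[316.76217009 188.63524094]]
```

View pics/c7.png

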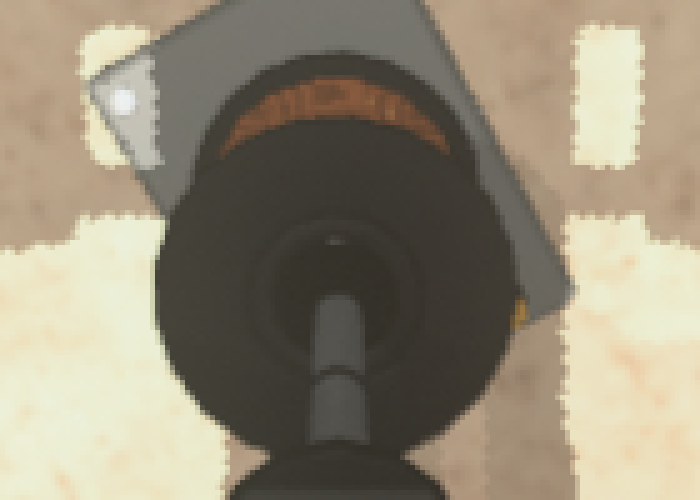

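The bore is at about (317.0,188.8) and the stem tip at (317.5,193). Both are within 0.6 mm of prediction and centred, so I'll lower the last 55 mm and hold.

To row units: 0.055 m is 0.0917, 0.053 m is 0.0883.

```bash
echo '[0.1,0,0,0.0083,0,0,0,0.1,0,0,0.02,0,0,0,0.1,0,0,0.0333,0,0,0,0.1,0,0,0.0467,0,0,0,0.1,0,0,0.06,0,0,0,0.1,0,0,0.0733,0,0,0,0.1,0,0,0.0833,0,0,0,0.1,0,0,0.0883,0,0,0,0.1,0,0,0.0917,0,0,0,0.1,0,0,0.0917,0,0,0]' | python3 steer.py
echo '[0.1,0,0,0,0,0,0,0.1,0,0,0,0,0,0,0.1,0,0,0,0,0,0,0.1,0,0,0,0,0,0,0.1,0,0,0,0,0,0,0.1,0,0,0,0,0,0,0.1,0,0,0,0,0,0,0.1,0,0,0,0,0,0]' | python3 steer.py
python3 - <<'E'
from h import *
shot('w7');T=[]
for i in range(5): side=r.snapshot('side');T.append(r.get_state()['tool_pos'])
print(np.mean(T,0),tf([.4843,-.2646,.168],-.41),proj('side',[.4843,-.2646,.092]))
P=pickle.load(open('w7.pkl','rb'));u=proj('wrist',[[.4843,-.2646,.092]],P);print(u)
a=cv2.resize(cv2.imread('pics/w7.png')[150:250,250:390],(560,400),interpolation=0)
b=cv2.resize(side[:,:,::-1][165:215,350:380],(240,400),interpolation=0)
cv2.imwrite('pics/c8.png',np.hstack([a,b]))
E
```

```text
clock: 9.6
tool_pos: [0.4838, -0.2645, 0.1676]
eef_rot: [0.979, -0.202, -0.0, 0.0]
contact_force: [1.2, -1.0, 0.1]
opening: 0.247
finger_force: 25.0
clock: 10.4
tool_pos: [0.4839, -0.2645, 0.1677]
eef_rot: [0.979, -0.202, 0.0, 0.0]
contact_force: [0.1, -1.2, -1.3]
opening: 0.25
finger_force: 25.0
[ 0.48383244 -0.26448918  0.16772575] (array([ 0.0005, -0.0001, -0.0003]), array([0.    , 0.    , 0.0038]), 'yaw now', np.float64(-0.4062), 'tilt', np.float64(0.0)) [[364.34327637 192.4281065 ]]
[[316.66527426 209.48702423]]
```

View pics/c8.png

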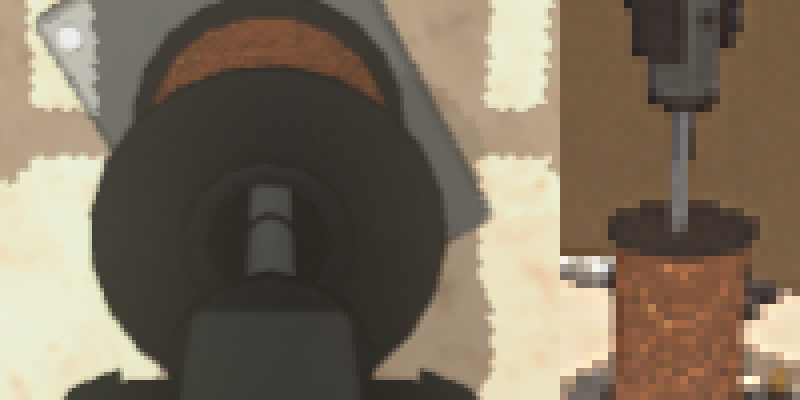

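The ring is level with the mouth (crop (270,217), where the camera-facing surface should be) and the stem is centred in the bore. Holding still for more than two seconds, then handing in.

```bash
for i in 1 2 3; do echo '[0.1,0,0,0,0,0,0,0.1,0,0,0,0,0,0,0.1,0,0,0,0,0,0,0.1,0,0,0,0,0,0,0.1,0,0,0,0,0,0,0.1,0,0,0,0,0,0,0.1,0,0,0,0,0,0,0.1,0,0,0,0,0,0,0.1,0,0,0,0,0,0,0.1,0,0,0,0,0,0]' | python3 steer.py | head -2; done
python3 -c "
from plant import r
print(r.finish_job())"
```

```text
clock: 11.7
tool_pos: [0.4838, -0.2645, 0.1677]
clock: 12.7
tool_pos: [0.4838, -0.2645, 0.1677]
clock: 13.7
tool_pos: [0.4838, -0.2645, 0.1677]
the job is handed in; nothing more can be done
None
```

The probe was handed in still gripped in the tall coil's bore: tip at mid-height within about 0.5 mm, about 0.5 mm off-centre, upright, held still over 4 s, no sign of contact with either coil, at 13.7 s of the 48 s allowed.

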